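Weigh the hand clamp on the sprung hook scale

ROBOT

A 6-joint arm with a two-finger parallel gripper is mounted at the origin on the work surface; the furniture and walls round the work are solid. World frame = base frame: x ahead of the robot, y to its left, z up, the work surface at z = 0. Lengths are in mm, angles in rad, forces in N, time in s.
With the tool pointing down it reaches from about 275 to 850 mm from the base axis. Payload 19 kg.
Tool frame: the origin (TCP) lies at the very end of the fingers, on their centre line; the grasp point (between the pads) lies 19 mm behind it; z points along the fingers, y is the line along which they close (so a half turn about z gives the same grasp; the last joint's range is limited). The gripper opens to 85 mm and grips with 20 to 120 N. Pads are 22 mm wide; open, the fingers measure 114 mm over their backs; the gripper's body (76 mm by 85 mm) begins 54 mm behind the grasp point. The pads swing forward as they close: fully open they stand 13 mm farther back than shut.
Start: joints at [1.123, 0.15, 1.437, -0, 1.554, -0.134], TCP at [177.492, 546.888, 231.267] pointing down, gripper open.
Joint ranges: [-2.8, 2.8], [-0.68, 2.1], [0.12, 2.68], [-1.39, 4.53], [0.16, 2.79], [-2.81, 2.81]. Speed limits (rad/s): [1.89, 1.89, 2.22, 3.01, 3.01, 3.01].

INTERFACE

Orientations are given as a unit quaternion [w, x, y, z].
In Python, from bench import r, imaging gives the robot as it stands.
- The arm moves only by the shell command python3 -m pendant 'ROWS' [FORCE]. ROWS is JSON, a list of rows, each a list of 5 numbers: the shift along the world's x, y, z in mm, then the turn about the world's z in degrees, then the finger opening in mm, from 0 to 85.4. A call has exactly 5 rows; each row shifts and turns the commanded pose from where the row before left it; what a row does not reach is not made up. A row lasts 1/8 s, in which the tool goes at most 62.5 mm and 10.7 degrees, less where a joint would pass 70% of its speed; a pose out of reach is approached as far as the arm can. A call is refused whole if a number of a shift passes 62.5 or a number of a turn 10.7, either way. A call with a gripper value outside its range is refused whole. The fingers move at their own pace and stop on an object; FORCE is the grip in N (left out, the last holds). Time passes only in rows, so rows that do not move let the fingers close, or fill a call up. It gives the time, the measured TCP pose, the force, the opening and the grip force at its end, in the units of the state.
- r.get_state(): the state, without advancing time (a new reading comes with each control period).
- imaging.read_camera(name): name is "scene" or "side" or "wrist"; returns the picture (400x640x3 uint8, red, green, blue); there is no depth.
- imaging.calibration(name): a dict with "camera_matrix" (3x3 intrinsics, pixels), "dist" ([k1, k2, p1, p2, k3] as OpenCV has them; the pictures are not rectified), "rvec" (rotation vector, rad) and "tvec" (3), from world to camera coordinates, as OpenCV has them; the wrist camera has in their place "mount" (4x4, takes a point from camera to tool coordinates, whose origin is the TCP and whose axes are the flange's). Camera axes: x right, y down, z forward; pixel columns grow to the right and rows downward; lengths in mm; the calibration is good to about 2 mm. A picture is of the moment at which its call begins: read the wrist's pose just before it. calibration takes no time and is no camera call.
- r.finish_job(): hands the job in; it is judged then, once.
The state is a dict: "time": time; "joints": joint angles; "joint_vel": joint speeds; "effort": joint torques, N m; "position": TCP position; "tcp_rot": TCP orientation; "wrist_force": force on the tool from outside, world axes, zero at the start; "wrist_torque": the same for the moment, N m; "width": finger opening in mm; "grasp_force": force on a finger pad.
Only numpy, scipy, OpenCV 4.12 (cv2) and the standard library are available. Lean on these libraries where they do the work, as an engineer would, in place of code of your own. Each camera call takes 0.05 s, during which the arm holds its last target. There are 200 camera calls.

TASK

Take the wooden hand clamp out of its rest, hang it by its upper screw on the hook of the spring scale and let go only when the scale carries its whole weight, so that it neither drops nor bounces. Let it hang untouched until the scale has come to rest and for a second more, then lift it gently off the hook and stand it back upright in the slot of its rest, leaving it there. Never jerk or overload the scale, and leave the other things on the bench where they are.

Things in the scene. Friction and masses are not known exactly. Their poses are not given: they have to be found in the camera images.
- clamp_centre (a point): Centre of the hand clamp, which stands upright in its rest: two wooden jaws, each 18x20x120 mm, 66 mm over both, a 30 mm gap between, crossed by two 8 mm screws. Mass unknown, below 0.9 kg. Axes: x level along the screws, y along the jaws pointing DOWN, z level through the 20 mm thickness. Grasp: from above, fingers closing along x on the outer jaw faces above the upper handle (66 mm wide).
- clamp_bar (a point): Middle of the clamp's upper screw, between the jaws: 20 mm above the clamp's centre, 80 mm above its feet, 40 mm below the upper jaw ends. This 8 mm round bar has to lie in the hook. The lower screw is 55 mm below it, so the window for the hook, between screws and jaws, is 30 mm wide and 47 mm high. Axes as clamp_centre.
- clamp_foot (a point): Middle of the clamp's underside, between the two lower jaw ends, 60 mm below its centre. Axes as clamp_centre.
- hook_seat (a point): Middle of the 18 mm long floor of the hook's trough, on top of its wires; moves with the hook. Empty, it is 205 mm above the bench. Axes as the scale: the hook points along -x (away from the column), y level across it, z up. The upturned tip stands 16 mm above the seat, 20 to 26 mm in front of it (-x); the arm runs back (+x) to the column, its top 12 mm above the seat.
- carriage (a joint): Downward travel of the hook in m: 0 empty (upper stop), end stop at 0.075. Spring 150 N/m: it starts to move at about 0.5 N and sinks 6.7 mm per further N; the hung clamp sinks it 55 mm at most; lightly damped, it bobs for 1 to 2 s if let go out of balance. Delicate: it must never move faster than 0.05 m/s nor be pulled below 0.066 m, nor be pushed by the robot itself (over 5 N).
- scale_stand: The green stand of the spring scale, fixed to the bench. Origin on the bench under the column; the hook points along its -x, its seat 100 mm in front of this origin; z up. Column 76 mm wide, its front face 82 mm behind the seat, top 253 mm above the bench. Base plate 14 mm high, reaching 10 mm in front of the seat and 50 mm to each side.
- clamp_rest: Wooden rest for the clamp, fixed to the bench: 70 x 96 mm foot, pedestal and a slot on top. Origin on the bench under its centre, z up. The slot runs along y: 26 mm wide between two cheeks (flared at the top, about 30 mm high), 74 mm long between low end stops (10 mm high); slot floor 60 mm above the bench.
- rest_floor (a point): Centre of the slot floor of the rest, 60 mm above the bench; the clamp's feet stand on it. Axes as clamp_rest. Close behind the rest (+x) stands a fixed yellow turntable, its disc 180 mm above the bench: carry the clamp over it with its feet above that height.
- the_clamp: The hand clamp itself; axes as clamp_centre, origin 10 mm beside that along -z. Round wooden handles, 19 mm thick, sit on its screws outside the jaws, 40 to 86 mm from the centre: the upper screw's on the -x side, the lower one's on the +x side; bare screw ends reach out to 60 mm on the opposite sides.
- red_lid_pot: Bystander: green pot with red lid, 51 mm wide, 64 mm high; origin under its centre.
- ochre_pot: Bystander: ochre pot with dark lid, 57 mm wide, 80 mm high; origin under its centre.
- blue_pot: Bystander: blue pot with beige lid, 63 mm wide, 72 mm high; origin under its centre.
- tape: Bystander: roll of paper tape lying flat, 90 mm wide, 25 mm high; origin under its centre.
- filling_knife: Bystander: spatula with wooden handle, 200 mm long, lying flat; origin under its centre.
- burnisher: Bystander: burnisher with wooden handle, 180 mm long, lying flat; origin under its centre.
- hook_tip (a point): Middle of the hook's upturned tip, on the centre line of its crosspiece (23 mm in front of the seat, 13 mm above it). The hook is a pair of 6 mm steel wires side by side, 16 mm wide overall; the bar lies across both. The wires reach at most 6 mm below the seat. Axes as hook_seat.
Not all that is in view belongs to the job. What is shaped like the clamp_rest but purple is not meant.

How it is judged:
By the outcome, as a careful person would: the job done as asked, in the order asked, and still so for the second after the job is handed in, with the robot touching nothing.
It also fails if it takes over 69 s, if anything falls off the work surface, if the arm or the gripper's body presses on something with over 40 N, if the wrist force passes 120 N, or if a joint passes its speed limit or range.

## Working session

There is one attempt and no reset: what is moved stays moved. The work goes in short steps, Python scripts to look and compute and a shell command to move; the robot and the scene stay as the last step left them, time stands still between calls to the robot, and variables do not carry over. Pictures are saved under pics/ and viewed, at most 13 in all, crops included, and the job is handed in when it is done.

```bash
ls; mkdir -p pics; cat > h.py <<'E'
import cv2,numpy as np,json
from bench import r,imaging
from scipy.spatial.transform import Rotation as R
def snap(n,f):
    s=r.get_state(); im=imaging.read_camera(n); cv2.imwrite(f,im[:,:,::-1]); 
    return im,s
def ray(n,uv,s=None):
    c=imaging.calibration(n);K=np.array(c["camera_matrix"]);d=np.array(c["dist"])
    p=cv2.undistortPoints(np.array(uv,float).reshape(-1,1,2),K,d).reshape(-1,2)
    v=np.c_[p,np.ones(len(p))]
    if n=="wrist":
        M=np.array(c["mount"]);q=s["tcp_rot"];Rt=R.from_quat([q[1],q[2],q[3],q[0]]).as_matrix()
        return Rt@M[:3,3]+np.array(s["position"]),(Rt@M[:3,:3]@v.T).T
    Rm=cv2.Rodrigues(np.array(c["rvec"]))[0]
    return -Rm.T@np.array(c["tvec"]).ravel(),(Rm.T@v.T).T
def plane(n,uv,z,s=None):
    o,d=ray(n,uv,s); return o+d*((z-o[2])/d[:,2])[:,None]
def tri(uv1,uv2,n1="scene",n2="side",s1=None,s2=None):
    o1,d1=ray(n1,uv1,s1);o2,d2=ray(n2,uv2,s2);out=[]
    for a,b in zip(d1,d2):
        t=np.linalg.lstsq(np.c_[a,-b],o2-o1,rcond=None)[0];p,q=o1+a*t[0],o2+b*t[1];out.append([*((p+q)/2),np.linalg.norm(p-q)])
    return np.array(out)
E
python3 -c "
from h import *
for n in ['scene','side']: snap(n,f'pics/{n}0.png')
s=r.get_state();print(s)
for n in ['scene','side']: print(n,ray(n,[[320,200]]))
print(imaging.calibration('wrist'))
"
```

```text
pics
{'time': 0.1, 'joints': array([ 1.12303627e+00,  1.50941911e-01,  1.43795093e+00, -4.03666659e-06,
        1.55376177e+00, -1.33993918e-01]), 'joint_vel': array([-3.79213444e-05, -1.12705527e-03, -1.48608545e-03, -7.84641505e-04,
       -1.70425906e-03,  2.85102715e-04]), 'effort': array([ 5.24783012e-03, -7.14363027e+01, -5.71803832e+01, -2.41460612e-04,
        6.78366981e-03,  1.12646142e-04]), 'position': array([177.3960721 , 546.73353507, 230.74043286]), 'tcp_rot': array([-1.50347627e-04,  1.56240261e-01,  9.87718937e-01, -5.09253082e-04]), 'wrist_force': array([-0.17396534, -0.67188153,  0.34267063]), 'wrist_torque': array([ 0.00674077, -0.02361865, -0.02566217]), 'grasp_force': 0.0, 'width': 85.50515906780593}
scene (array([-841.64751692, -689.25619365, 1126.09929908]), array([[ 0.72388579,  0.39480302, -0.56582121]]))
side (array([  48.68505272, 1300.83245409, 1009.79833441]), array([[ 0.22543195, -0.81543291, -0.53317417]]))
{'camera_matrix': array([[313.13961635,   0.        , 319.27250929],
       [  0.        , 313.13961635, 203.41721168],
       [  0.        ,   0.        ,   1.        ]]), 'dist': array([-0.043655,  0.      ,  0.      ,  0.      ,  0.      ]), 'mount': array([[ 1.66499036e-03, -9.59194557e-01, -2.82741984e-01,
         7.27586851e+01],
       [ 9.99997926e-01,  1.92868209e-03, -6.54287164e-04,
         6.24344293e-02],
       [ 1.17290809e-03, -2.82740308e-01,  9.59195779e-01,
        -1.43063953e+02],
       [ 0.00000000e+00,  0.00000000e+00,  0.00000000e+00,
         1.00000000e+00]])}
```

View pics/scene0.png

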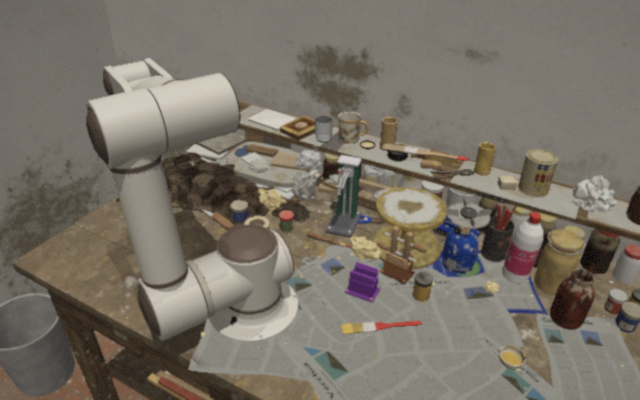

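View pics/side0.png

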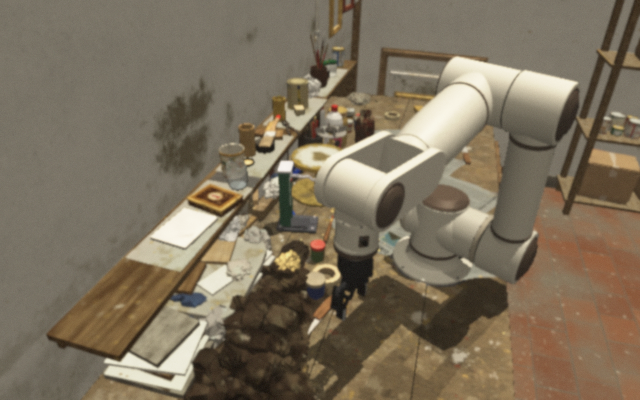

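The scene view shows the clamp in its rest near (400,258), the purple decoy at (363,281), the turntable at (410,208) and the green stand at (345,200). The arm hides the clamp in the side view, where the stand is at (287,195).

```bash
python3 -c "
from h import *
print(plane('scene',[[398,270],[400,235]],60),plane('scene',[[400,235]],180))
print(plane('scene',[[343,226],[348,160]],14),plane('scene',[[348,160]],253), plane('side',[[287,165]],253))
im=cv2.imread('pics/scene0.png');cv2.imwrite('pics/sc1.png',cv2.resize(im[140:310,290:470],None,fx=4,fy=3.5,interpolation=cv2.INTER_CUBIC))
"
```

```text
[[ 304.97369378 -345.08999193   60.        ]
 [ 473.36452138 -285.32540912   60.        ]] [[ 325.34693547 -330.79180628  180.        ]]
[[476.4279346  -67.10619215  14.        ]
 [917.29664356 130.99704332  14.        ]] [[539.28394748 -45.28265023 253.        ]] [[544.24958895 -43.41115572 253.        ]]
```

View pics/sc1.png

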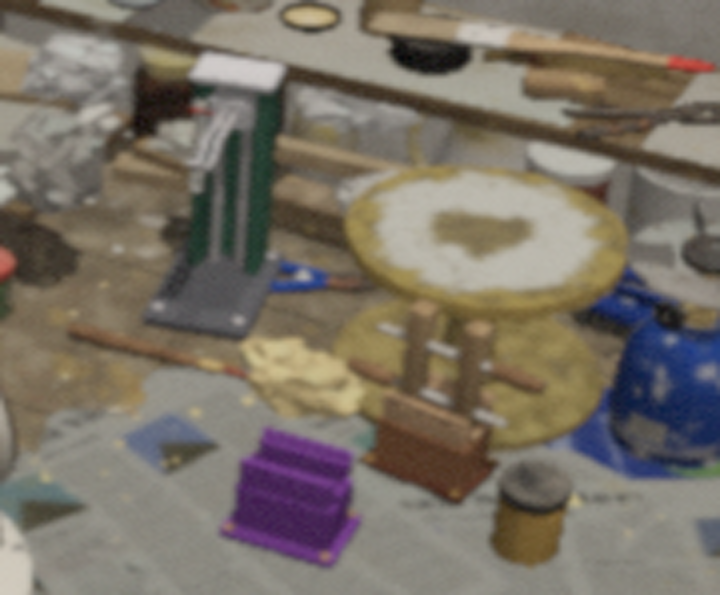

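The crop shows the clamp's jaw tops at scene pixels of about (395.5,228) and (409.5,233). The upper handle is on the right and the hook points left and towards the camera. I'll swing over, high up, to get a wrist view.

```bash
python3 -m pendant '[[0,0,60,0,85],[0,0,60,0,85],[18,-45,30,0,85],[18,-50,10,0,85],[18,-55,0,0,85]]' ; python3 -m pendant '[[18,-55,0,0,85],[18,-55,0,0,85],[18,-55,0,0,85],[18,-55,0,0,85],[18,-55,0,0,85]]'; python3 -m pendant '[[18,-55,0,0,85],[18,-55,0,0,85],[10,-30,0,0,85],[0,0,0,0,85],[0,0,0,0,85]]'
python3 -c "
from h import *
im,s=snap('wrist','pics/w1.png');print(s['position'],s['tcp_rot'])
p=plane('scene',[[395.5,228],[409.5,232.9]],180);print(p)"
```

```text
time: 0.72
position: [231.8, 395.6, 391.7]
tcp_rot: [0.0, 0.156, 0.988, 0.0]
wrist_force: [0.6, -1.0, -0.1]
width: 85.0
grasp_force: 0.0
time: 1.35
position: [321.0, 121.7, 391.2]
tcp_rot: [0.0, 0.156, 0.988, -0.0]
wrist_force: [1.4, 0.7, 0.0]
width: 85.0
grasp_force: 0.0
time: 1.98
position: [366.8, -15.8, 391.2]
tcp_rot: [-0.0, 0.156, 0.988, 0.0]
wrist_force: [0.1, 0.4, -0.3]
width: 85.1
grasp_force: 0.0
[366.83466824 -15.79498575 391.20639587] [-1.55955212e-04  1.56373941e-01  9.87697911e-01  5.12869115e-05]
[[ 351.07185565 -305.76578759  180.        ]
 [ 349.41995888 -352.35819066  180.        ]]
```

View pics/w1.png

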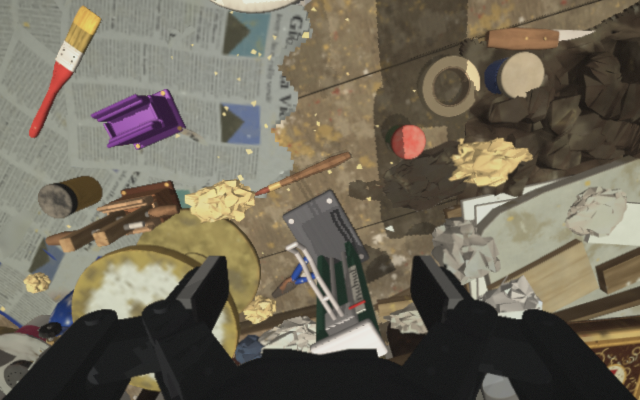

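The wrist view shows the whole scene: the clamp at (70–170,190–245), the hook tip near (292,246), its arm running to (335,315) and the stand base at (325,220). I'll zoom in to pick points.

```bash
python3 -c "
from h import *
im=cv2.imread('pics/w1.png');a=cv2.resize(im[170:290,30:210],None,fx=4.4,fy=4.4,interpolation=cv2.INTER_CUBIC)[:590,:400*2]
b=cv2.resize(im[180:360,265:400],None,fx=3.3,fy=3.3,interpolation=cv2.INTER_CUBIC)
a=cv2.resize(im[175:265,30:190],None,fx=2.2,fy=2.2,interpolation=cv2.INTER_CUBIC)
o=np.zeros((600,800,3),np.uint8);o[:a.shape[0],:a.shape[1]]=a;o[:b.shape[0],354:354+b.shape[1]]=b[:, :446]
cv2.imwrite('pics/w1c.png',o);print(a.shape,b.shape)"
```

```text
(198, 352, 3) (594, 446, 3)
```

View pics/w1c.png

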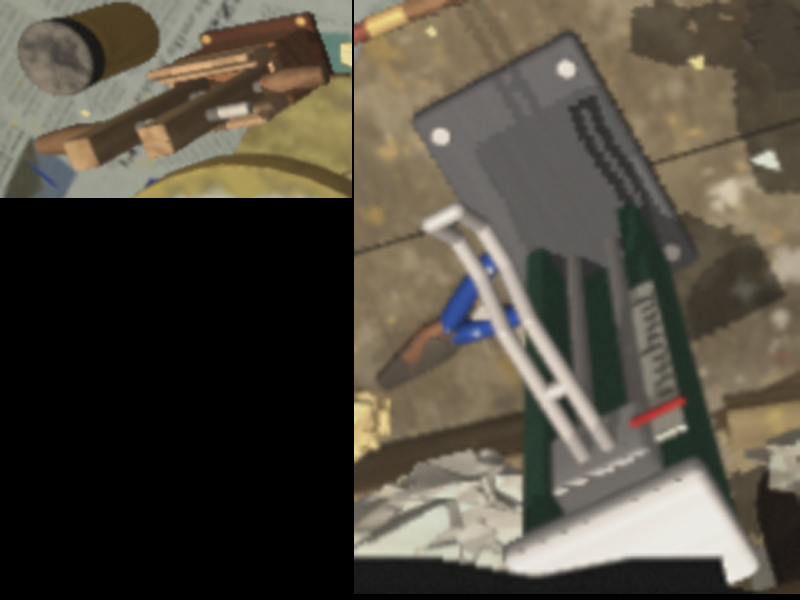

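```bash
python3 -c "
from h import *
s=r.get_state()
A=lambda x,y:[30+x/2.2,175+y/2.2]
B=lambda x,y:[265+(x-354)/3.3,180+y/3.3]
P=lambda l,z:plane('wrist',l,z,s).round(1)
j=P([A(84,152),A(154,138)],180);print('jaws',j,'mid',j.mean(0),np.degrees(np.arctan2(*(j[1]-j[0])[1::-1])))
t=P([B(444,218)],218);print('tip',t)
a=P([B(556,390),B(590,450)],214);print('arm',a,np.degrees(np.arctan2(*(a[1]-t[0])[1::-1])),np.degrees(np.arctan2(*(a[0]-t[0])[1::-1])))
b=P([B(567,68),B(440,136),B(672,252)],15);print('bolts',b);
for u,v in((0,1),(0,2)): print(np.degrees(np.arctan2(*(b[v]-b[u])[1::-1])))
c=P([B(510,548),B(700,465)],253);print('coltop',c,np.degrees(np.arctan2(*(c[1]-c[0])[1::-1])))
print('scene tip z218',plane('scene',[[290+195/4,140+170/3.5]],218))
"
```

```text
jaws [[ 350.7 -345.2  180. ]
 [ 355.6 -300.1  180. ]] mid [ 353.15 -322.65  180.  ] 83.79928163856202
tip [[423.7 -65.2 218. ]]
arm [[500.6 -50.2 214. ]
 [528.4 -45.9 214. ]] 10.444439371249809 11.037438956366884
bolts [[443.8 -22.1  15. ]
 [459.1 -97.8  15. ]
 [562.5   1.7  15. ]]
-78.57367199384274
11.337777496700745
coltop [[529.  -75.9 253. ]
 [516.8  -7.5 253. ]] 100.11307449342424
scene tip z218 [[409.44427215 -77.05206714 218.        ]]
```

```bash
python3 -m pendant '[[-3,-60,0,3,85],[-3,-60,0,3,85],[-3,-60,0,3,85],[-3,-60,0,2.7,85],[-2,-60,0,0,85]]' ; python3 -m pendant '[[0,-7,-50,0,85],[0,0,-50,0,85],[0,0,-30,0,85],[0,0,0,0,85],[0,0,0,0,85]]'
python3 -c "
from h import *
s0={'position':[366.83,-15.79,391.2],'tcp_rot':[0,.15637,.9877,0]}
print('disc',plane('wrist',[[150,248],[200,265],[225,300],[235,340]],180,s0).round())
im,s=snap('wrist','pics/w2.png');print(s['position'],s['tcp_rot'],s['joints'])"
```

```text
time: 2.65
position: [353.1, -317.0, 391.7]
tcp_rot: [0.0, 0.054, 0.999, -0.0]
wrist_force: [1.5, 1.1, 0.6]
width: 85.3
grasp_force: 0.0
time: 3.28
position: [353.7, -322.9, 263.0]
tcp_rot: [0.001, 0.054, 0.999, -0.001]
wrist_force: [-0.3, 0.0, 0.5]
width: 85.1
grasp_force: 0.0
disc [[ 387. -245.  180.]
 [ 428. -194.  180.]
 [ 484. -184.  180.]
 [ 547. -196.  180.]]
[ 353.67492203 -322.93673642  262.9666594 ] [ 6.33139297e-04  5.42151725e-02  9.98528788e-01 -7.56826718e-04] [-9.01015685e-01 -6.21978896e-02  1.59566713e+00 -5.40537462e-05
  1.60615067e+00 -2.36333039e+00]
```

View pics/w2.png

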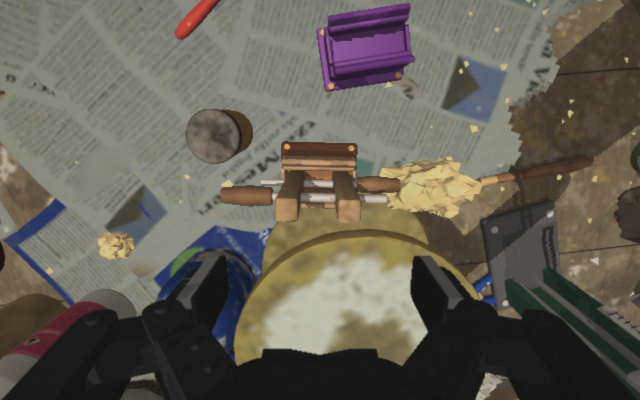

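The jaw tops are at about (286,213) and (348,213), level with the image x axis, so the yaw is good. The disc's near edge is at (335,240). Next I'll compute the offset.

```bash
python3 -c "
from h import *
s=r.get_state()
j=plane('wrist',[[286,212.5],[348,212.5]],180,s);print(j.round(1),j.mean(0)-s['position'],np.linalg.norm(j[0]-j[1]),np.degrees(np.arctan2(*(j[1]-j[0])[1::-1])))
print(plane('wrist',[[345,237],[290,238],[320,270]],180,s).round(1))
b=plane('wrist',[[282,146],[356,147]],10,s);print(b)
q=s['tcp_rot'];print(R.from_quat([q[1],q[2],q[3],q[0]]).as_matrix())
"
```

```text
[[ 352.2 -348.5  180. ]
 [ 357.2 -301.6  180. ]] [  1.01627731  -1.90486917 -83.08867613] 47.106348187702814 83.92551481848747
[[ 376.9 -305.6  180. ]
 [ 373.2 -348.3  180. ]
 [ 403.4 -328.   180. ]]
[[ 318.12871965 -366.92142863   10.        ]
 [ 329.25194592 -274.77741535   10.        ]]
[[-0.99409626  0.10849169  0.00147332]
 [ 0.10848867  0.99409568 -0.00199838]
 [-0.00168143 -0.00182674 -0.99999692]]
```

```bash
python3 -m pendant '[[0,-2,-35,0,85],[0,0,-35,0,85],[0,0,-25,0,85],[0,0,-13,0,85],[0,0,-8,0,85]]' 30; python3 -m pendant '[[0,0,0,0,85],[0,0,0,0,76],[0,0,0,0,70],[0,0,0,0,60],[0,0,0,0,55]]' 40;  python3 -m pendant '[[0,0,0,0,50],[0,0,0,0,50],[0,0,0,0,50],[0,0,0,0,50],[0,0,0,0,50]]' 60
```

```text
time: 3.95
position: [353.4, -325.4, 145.8]
tcp_rot: [0.0, 0.055, 0.999, -0.0]
wrist_force: [-0.2, -0.4, -0.4]
width: 84.9
grasp_force: 0.0
time: 4.58
position: [353.2, -325.2, 146.0]
tcp_rot: [0.0, 0.055, 0.999, -0.0]
wrist_force: [0.1, 3.2, 6.1]
width: 65.5
grasp_force: 44.0
time: 5.2
position: [353.3, -325.2, 146.1]
tcp_rot: [0.0, 0.055, 0.999, -0.0]
wrist_force: [-0.7, 2.8, 8.0]
width: 65.1
grasp_force: 64.6
```

```bash
python3 -m pendant '[[0,0,4,0,50],[0,0,10,0,50],[0,0,15,0,50],[0,0,20,0,50],[0,0,25,0,50]]'; python3 -m pendant '[[0,0,25,0,50],[0,0,25,0,50],[0,0,18,0,50],[0,0,0,0,50],[0,0,0,0,50]]'; python3 -m pendant '[[0,0,0,0,50],[0,0,0,0,50],[0,0,0,0,50],[0,0,0,0,50],[0,0,0,0,50]]'
```

```text
time: 5.82
position: [352.9, -325.1, 220.6]
tcp_rot: [-0.0, 0.055, 0.998, -0.0]
wrist_force: [-0.1, 0.3, -4.6]
width: 65.0
grasp_force: 67.6
time: 6.45
position: [352.9, -325.0, 286.4]
tcp_rot: [-0.0, 0.055, 0.998, 0.0]
wrist_force: [0.3, -0.3, -5.2]
width: 65.1
grasp_force: 67.9
time: 7.08
position: [353.0, -325.1, 287.2]
tcp_rot: [0.0, 0.055, 0.998, -0.0]
wrist_force: [-0.1, -0.1, -5.2]
width: 65.2
grasp_force: 67.9
```

Weight is about 5.2 N, so the scale should sink about 31 mm. I'll carry the clamp to a point in front of the hook.

```bash
python3 -m pendant '[[2,22,0,2,50],[4,35,0,4,50],[4,40,0,4,50],[4,40,0,4,50],[4,40,0,3,50]]'; python3 -m pendant '[[4,35,0,0,50],[4,25,0,0,50],[2,14,0,0,50],[0,0,-10,0,50],[0,0,-12,0,50]]'; python3 -m pendant '[[0,0,-12,0,50],[0,0,-8,0,50],[0,0,-4,0,50],[0,0,0,0,50],[0,0,0,0,50]]'
python3 -c "
from h import *
im,s=snap('wrist','pics/w3.png');print(s['position'],s['tcp_rot'])
q=s['tcp_rot'];print(R.from_quat([q[1],q[2],q[3],q[0]]).as_matrix().round(3))
im2,_=snap('scene','pics/s3.png')
a=cv2.resize(im2[130:260,290:420],None,fx=3.5,fy=3.5,interpolation=cv2.INTER_CUBIC);b=im[150:400,150:490]
o=np.zeros((600,800,3),np.uint8);o[:455,:455]=a;o[:250,460:800]=b
cv2.imwrite('pics/c3.png',o[:,:,::-1])"
```

```text
time: 7.7
position: [370.7, -146.2, 287.4]
tcp_rot: [0.0, -0.095, 0.995, -0.0]
wrist_force: [1.0, 0.0, -4.1]
width: 65.1
grasp_force: 68.4
time: 8.32
position: [380.9, -74.6, 264.3]
tcp_rot: [-0.0, -0.093, 0.996, -0.0]
wrist_force: [-0.0, -0.2, -4.3]
width: 65.2
grasp_force: 68.5
time: 8.95
position: [381.2, -74.2, 241.6]
tcp_rot: [0.0, -0.093, 0.996, -0.0]
wrist_force: [-0.1, -0.4, -3.9]
width: 65.2
grasp_force: 68.5
[381.16083415 -74.22035974 241.59467511] [ 2.43658908e-04 -9.34127184e-02  9.95627426e-01 -1.84349462e-04]
[[-0.983 -0.186  0.001]
 [-0.186  0.983 -0.   ]
 [-0.    -0.    -1.   ]]
```

View pics/c3.png

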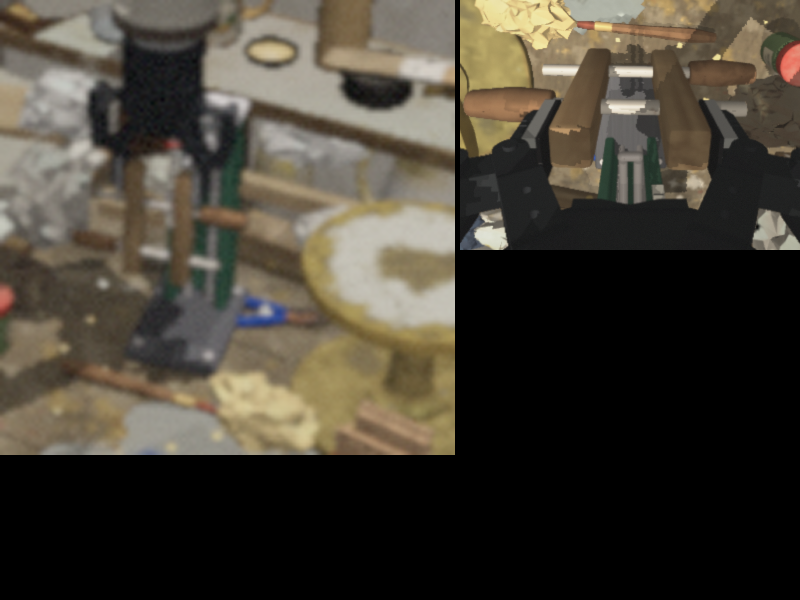

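The hook is centred between the jaws: wires at wrist pixel x≈320, gap 295–350. The upper bar is at v≈257 and the lower bar at v≈221. I'll do a quick numeric check before moving in.

```bash
python3 -c "
from h import *
s=r.get_state()
x=np.array([.982,.191,0]);y=np.array([-.191,.982,0])
for n,uv,z in(('upbar',[323,256.5],235.6),('lowbar',[323,221.5],180.6),('hook crosspiece',[320,302],218),('jawL',[270,310],275),('jawR',[376,309],275)):
    p=plane('wrist',[uv],z,s)[0];d=p-s['position'];print(n,p.round(1),d@x,d@y)
im=cv2.imread('pics/w3.png');cv2.imwrite('pics/w3c.png',cv2.resize(im[240:360,250:400],None,fx=5,fy=5,interpolation=cv2.INTER_CUBIC))"
```

```text
upbar [380.8 -71.8 235.6] 0.15792181968328056 2.4060680239903083
lowbar [381.  -71.2 180.6] 0.4559421872233611 2.94505343829154
hook crosspiece [419.8 -65.9 218. ] 39.55258071714996 0.7458944637688125
jawL [389.7 -92.5 275. ] 4.946702945007772 -19.631198089138444
jawR [381.1 -50.1 275. ] 4.580985941959043 23.653269441748602
```

View pics/w3c.png

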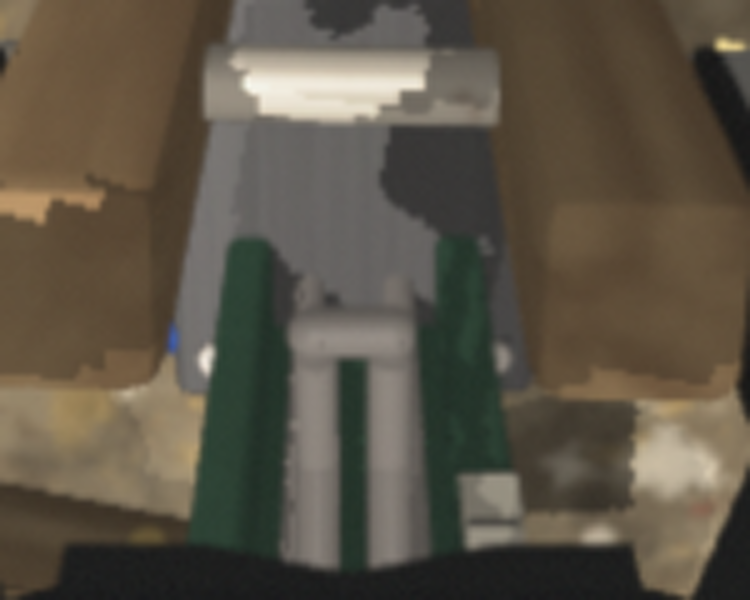

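The hook crosspiece is at (320.4,307.6) and the bar's middle at (320.4,257): aligned. I'll move 65 mm in along the hook.

```bash
python3 -m pendant '[[6,1.2,0,0,50],[8,1.5,0,0,50],[8,1.5,0,0,50],[8,1.5,0,0,50],[0,0,0,0,50]]'; python3 -m pendant '[[8,1.6,0,0,50],[8,1.6,0,0,50],[8,1.6,0,0,50],[6,1.2,0,0,50],[0,0,0,0,50]]'; python3 -m pendant '[[3.8,0.7,0,0,50],[0,0,-3,0,50],[0,0,-4,0,50],[0,0,-4,0,50],[0,0,-2,0,50]]'
```

```text
time: 9.68
position: [411.5, -68.3, 241.0]
tcp_rot: [-0.0, -0.094, 0.996, 0.0]
wrist_force: [0.4, 0.8, -4.9]
width: 64.7
grasp_force: 68.4
time: 10.3
position: [441.3, -62.3, 241.1]
tcp_rot: [-0.0, -0.094, 0.996, 0.0]
wrist_force: [0.1, 0.0, -4.3]
width: 64.6
grasp_force: 68.4
time: 10.92
position: [444.7, -61.7, 227.9]
tcp_rot: [-0.0, -0.093, 0.996, -0.0]
wrist_force: [0.3, 0.2, -4.0]
width: 65.1
grasp_force: 68.4
```

```bash
python3 -m pendant '[[0,0,-3,0,50],[0,0,-3,0,50],[0,0,-2,0,50],[0,0,-2,0,50],[0,0,-2,0,50]]'; python3 -m pendant '[[0,0,-2,0,50],[0,0,-2,0,50],[0,0,-2,0,50],[0,0,-2,0,50],[0,0,-2,0,50]]'
```

```text
time: 11.55
position: [444.8, -61.7, 216.2]
tcp_rot: [0.0, -0.093, 0.996, -0.0]
wrist_force: [0.7, 0.1, -4.1]
width: 65.1
grasp_force: 68.4
time: 12.18
position: [444.8, -61.8, 206.2]
tcp_rot: [0.0, -0.093, 0.996, -0.0]
wrist_force: [-0.6, -0.2, -2.1]
width: 65.4
grasp_force: 68.4
```

```bash
python3 -c "
from h import *
im,s=snap('wrist','pics/w4.png');print(s['position'],s['wrist_force'],s['wrist_torque'])
im2,_=snap('scene','pics/s4.png')
a=cv2.resize(im2[130:240,300:400],None,fx=4,fy=4,interpolation=cv2.INTER_CUBIC);b=cv2.resize(im[220:360,240:400],None,fx=2.4,fy=2.4)
o=np.zeros((600,800,3),np.uint8);o[:440,:400]=a;o[:336,410:794]=b
cv2.imwrite('pics/c4.png',o[:,:,::-1])"
```

```text
[444.82635302 -61.75522971 206.18386231] [-0.59857109 -0.21163108 -2.08870174] [ 0.04716368  0.03928655 -0.04940219]
```

View pics/c4.png

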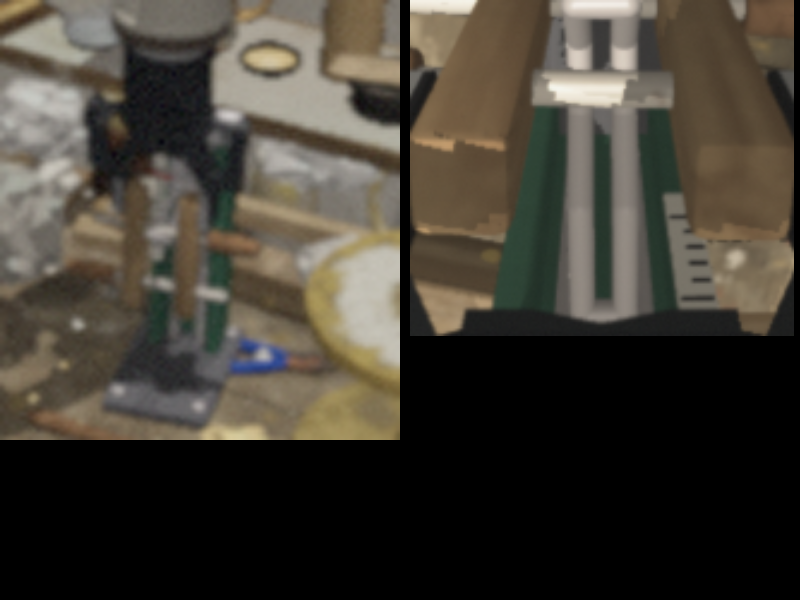

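The bar lies squarely across both wires, behind the upturned tip, and load is transferring. I'll keep lowering slowly.

```bash
python3 -m pendant '[[0,0,-2,0,50],[0,0,-2,0,50],[0,0,-2,0,50],[0,0,-2,0,50],[0,0,0,0,50]]';python3 -m pendant '[[0,0,-2,0,50],[0,0,-2,0,50],[0,0,-1,0,50],[0,0,0,0,50],[0,0,0,0,50]]'; python3 -m pendant '[[0,0,0,0,50],[0,0,0,0,50],[0,0,0,0,50],[0,0,0,0,50],[0,0,0,0,50]]'
```

```text
time: 12.9
position: [444.8, -61.7, 198.2]
tcp_rot: [-0.0, -0.093, 0.996, -0.0]
wrist_force: [0.0, -0.2, -1.5]
width: 65.3
grasp_force: 68.5
time: 13.52
position: [444.8, -61.8, 193.3]
tcp_rot: [0.0, -0.093, 0.996, -0.0]
wrist_force: [-0.7, 0.8, -1.7]
width: 64.9
grasp_force: 68.6
time: 14.15
position: [444.8, -61.7, 193.3]
tcp_rot: [0.0, -0.093, 0.996, -0.0]
wrist_force: [1.1, -0.3, -0.4]
width: 64.9
grasp_force: 68.6
```

```bash
cat > avg.py <<'E'
from h import *
F=[]
for i in range(20):
    imaging.read_camera('wrist');s=r.get_state();F.append(s['wrist_force'])
F=np.array(F);print(F.mean(0).round(2),F.std(0).round(2),s['position'].round(2),s['time'])
E
python3 avg.py; python3 -m pendant '[[0,0,-1,0,50],[0,0,-1,0,50],[0,0,-1,0,50],[0,0,0,0,50],[0,0,0,0,50]]'; python3 avg.py
```

```text
[-0.07 -0.01 -1.09] [0.62 0.64 0.61] [444.83 -61.75 193.28] 15.15
time: 15.78
position: [444.8, -61.7, 190.3]
tcp_rot: [0.0, -0.093, 0.996, -0.0]
wrist_force: [-0.5, 1.8, -0.5]
width: 65.1
grasp_force: 68.6
[-0.14 -0.19 -0.43] [0.59 0.51 0.31] [444.83 -61.75 190.27] 16.775
```

```bash
python3 -m pendant '[[0,0,-1,0,50],[0,0,-1,0,50],[0,0,-1,0,50],[0,0,0,0,50],[0,0,0,0,50]]'; sed -i 's/range(20)/range(30)/' avg.py; python3 avg.py
```

```text
time: 17.4
position: [444.8, -61.7, 187.3]
tcp_rot: [0.0, -0.093, 0.996, -0.0]
wrist_force: [0.3, 0.3, 0.3]
width: 65.1
grasp_force: 68.7
[-0.   -0.05 -0.14] [0.43 0.55 0.46] [444.82 -61.75 187.29] 18.9
```

```bash
python3 -m pendant '[[0,0,-0.7,0,50],[0,0,0,0,50],[0,0,0,0,50],[0,0,0,0,50],[0,0,0,0,50]]' 20; python3 -m pendant '[[0,0,0,0,67],[0,0,0,0,70],[0,0,0,0,76],[0,0,0,0,85],[0,0,0,0,85]]'; python3 -c "
from h import *
p=None
for i in range(30):
    im=imaging.read_camera('wrist')[:,:,::-1]
    g=cv2.cvtColor(im,cv2.COLOR_BGR2GRAY).astype(np.float32)[200:300,270:370]
    if i==0: g0=g
    if i%3==0: print(cv2.phaseCorrelate(g0,g)[0],round(float(abs(g-g0).mean()),2))
cv2.imwrite('pics/w5.png',im);s=r.get_state();print(s['time'],s['wrist_force'],s['width'])
im2=imaging.read_camera('scene')[:,:,::-1]
a=cv2.resize(im2[130:240,300:400],None,fx=4,fy=4,interpolation=cv2.INTER_CUBIC);b=cv2.resize(im[180:360,240:400],None,fx=2.4,fy=2.4)
o=np.zeros((600,800,3),np.uint8);o[:440,:400]=a;o[:432,410:794]=b
cv2.imwrite('pics/c5.png',o)"
```

```text
time: 19.52
position: [444.8, -61.7, 186.6]
tcp_rot: [0.0, -0.093, 0.996, -0.0]
wrist_force: [0.2, 0.4, -0.4]
width: 65.4
grasp_force: 68.7
time: 20.15
position: [444.8, -61.7, 186.6]
tcp_rot: [0.0, -0.093, 0.996, -0.0]
wrist_force: [-0.3, -0.3, 0.4]
width: 84.7
grasp_force: 0.0
(0.0, 0.0) 0.0
(-0.06844791470579992, -0.010288039426811224) 0.62
(-0.08049657758763828, 0.12238874069447547) 1.03
(-0.017748300547836493, 0.00982470042720962) 0.58
(-0.043896090781018415, 0.04022682334402816) 0.85
(-0.09157177459061927, 0.015421282911681544) 0.77
(-0.052992985637274614, 0.01222713718551205) 0.69
(-0.06969762084467845, 0.02227238747231297) 0.82
(-0.06848442452849923, 0.04304120319627458) 0.73
(-0.08190035979593802, 0.02438923380110225) 0.76
21.65 [-0.18800048  0.84540944  0.51431977] 84.94735580337787
```

View pics/c5.png

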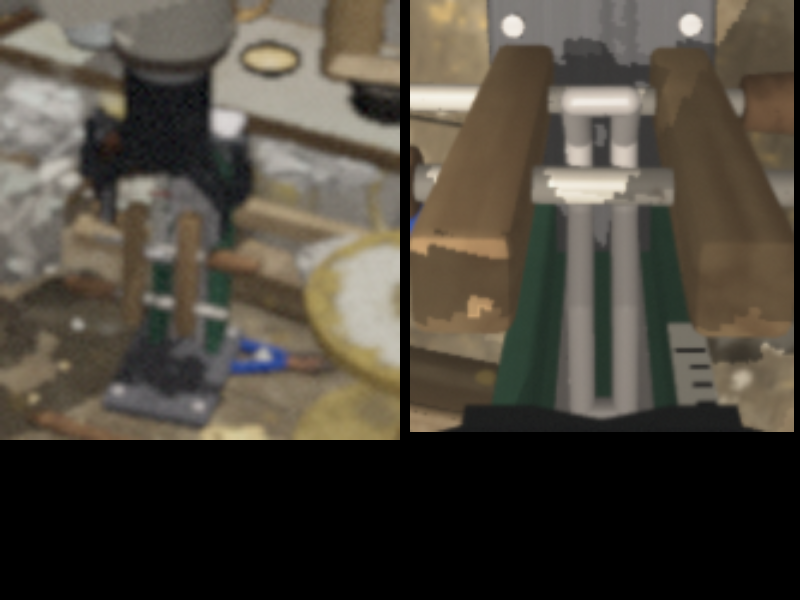

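The clamp hangs free and still: image shift stays below 0.1 px over 1.5 s, with the bar centred in the hook. I'll wait a little longer, then regrip gently.

```bash
for i in 1 2; do python3 -m pendant '[[0,0,0,0,85],[0,0,0,0,85],[0,0,0,0,85],[0,0,0,0,85],[0,0,0,0,85]]' 20 | grep time; done; python3 -m pendant '[[0,0,0,0,76],[0,0,0,0,71],[0,0,0,0,69],[0,0,0,0,68],[0,0,0,0,67]]' 20;  python3 -m pendant '[[0,0,0,0,66.3],[0,0,0,0,65.7],[0,0,0,0,65],[0,0,0,0,64],[0,0,0,0,60]]' 20; python3 -m pendant '[[0,0,0,0,55],[0,0,0,0,50],[0,0,0,0,50],[0,0,0,0,50],[0,0,0,0,50]]' 60
```

```text
time: 22.32
time: 22.95
time: 23.58
position: [444.8, -61.7, 186.6]
tcp_rot: [0.0, -0.093, 0.996, -0.0]
wrist_force: [0.5, -0.5, -0.5]
width: 67.1
grasp_force: 0.0
time: 24.2
position: [444.8, -61.7, 186.6]
tcp_rot: [-0.0, -0.093, 0.996, -0.0]
wrist_force: [0.6, 0.8, -0.3]
width: 66.3
grasp_force: 23.9
time: 24.82
position: [444.8, -61.7, 186.6]
tcp_rot: [0.0, -0.093, 0.996, -0.0]
wrist_force: [0.3, 0.4, 0.5]
width: 65.1
grasp_force: 71.1
```

```bash
python3 -m pendant '[[0,0,1,0,50],[0,0,2,0,50],[0,0,3,0,50],[0,0,3,0,50],[0,0,3,0,50]]'; python3 -m pendant '[[0,0,3,0,50],[0,0,3,0,50],[0,0,3,0,50],[0,0,2,0,50],[0,0,2,0,50]]'; python3 -m pendant '[[0,0,2,0,50],[0,0,2,0,50],[0,0,2,0,50],[0,0,3,0,50],[0,0,4,0,50]]'; python3 -m pendant '[[0,0,5,0,50],[0,0,6,0,50],[0,0,4,0,50],[0,0,1,0,50],[0,0,0,0,50]]'; python3 avg.py
```

```text
time: 25.45
position: [444.8, -61.7, 198.7]
tcp_rot: [-0.0, -0.093, 0.996, -0.0]
wrist_force: [0.4, 0.4, -1.5]
width: 64.9
grasp_force: 71.2
time: 26.08
position: [444.8, -61.7, 211.6]
tcp_rot: [-0.0, -0.093, 0.996, -0.0]
wrist_force: [0.3, -0.6, -2.9]
width: 64.7
grasp_force: 71.0
time: 26.7
position: [444.8, -61.7, 224.8]
tcp_rot: [-0.0, -0.093, 0.996, -0.0]
wrist_force: [-0.5, 0.2, -4.5]
width: 64.7
grasp_force: 70.9
time: 27.32
position: [444.8, -61.8, 240.5]
tcp_rot: [-0.0, -0.093, 0.996, -0.0]
wrist_force: [-0.2, 0.4, -4.7]
width: 64.9
grasp_force: 70.9
[-0.    0.1  -4.55] [0.58 0.48 0.53] [444.81 -61.73 240.57] 28.825
```

```bash
python3 -m pendant '[[-5,-1,0,0,50],[-8,-1.6,0,0,50],[-9,-1.8,0,0,50],[-9,-1.8,0,0,50],[-9,-1.8,0,0,50]]'; python3 -m pendant '[[-9,-1.8,0,0,50],[-9,-1.7,0,0,50],[-6,-1.2,5,0,50],[0,0,12,0,50],[0,0,15,0,50]]'; python3 -m pendant '[[0,0,12,0,50],[0,-10,3,0,50],[-2,-20,0,-2,50],[-3,-30,0,-3,50],[-4,-35,0,-4,50]]'; python3 -m pendant '[[-4,-35,0,-4,50],[-4,-35,0,-4,50],[-4,-35,0,0,50],[-3,-25,0,0,50],[-2,-15,0,0,50]]'; python3 -m pendant '[[0,-5,0,0,50],[0,0,0,0,50],[0,0,0,0,50],[0,0,0,0,50],[0,0,0,0,50]]'; python3 -c "
from h import *
s=r.get_state();q=s['tcp_rot'];print(s['position'],np.degrees(np.arctan2(*R.from_quat([q[1],q[2],q[3],q[0]]).as_matrix()[1::-1,1])))
print('err',np.array([353.3,-325.2])-s['position'][:2])"
```

```text
time: 29.45
position: [404.1, -69.9, 240.6]
tcp_rot: [0.0, -0.093, 0.996, -0.0]
wrist_force: [1.0, -0.2, -4.0]
width: 65.0
grasp_force: 70.8
time: 30.08
position: [381.0, -74.5, 273.8]
tcp_rot: [0.0, -0.093, 0.996, -0.0]
wrist_force: [-0.7, 0.1, -4.5]
width: 65.2
grasp_force: 70.7
time: 30.7
position: [371.6, -170.7, 287.4]
tcp_rot: [-0.0, -0.014, 1.0, 0.0]
wrist_force: [0.6, 0.2, -5.0]
width: 65.0
grasp_force: 70.6
time: 31.32
position: [354.3, -315.9, 287.0]
tcp_rot: [-0.0, 0.055, 0.998, 0.0]
wrist_force: [-0.1, -0.3, -3.8]
width: 64.8
grasp_force: 70.8
time: 31.95
position: [354.9, -319.2, 287.7]
tcp_rot: [0.0, 0.055, 0.999, -0.0]
wrist_force: [0.2, -0.0, -3.4]
width: 65.3
grasp_force: 70.8
[ 354.92068421 -319.15303691  287.71962229] 83.74683888912199
err [-1.62068421 -6.04696309]
```

```bash
python3 -m pendant '[[-1.6,-6,0,0,50],[0,0,-15,0,50],[0,0,-20,0,50],[0,0,-10,0,50],[0,0,0,0,50]]'; python3 -c "
from h import *
im,s=snap('wrist','pics/w6.png');im=im[:,:,::-1];a=cv2.imread('pics/w3.png')
for n,(y0,y1,x0,x1) in {'bar':(247,268,290,352),'jawLtop':(270,325,258,290),'jawRtop':(270,325,350,395)}.items():
    m=cv2.matchTemplate(im[y0-12:y1+12,x0-12:x1+12],a[y0:y1,x0:x1],cv2.TM_CCOEFF_NORMED);_,v,_,l=cv2.minMaxLoc(m);print(n,v,l[0]-12,l[1]-12)
print(s['position'])"
```

```text
time: 32.58
position: [353.0, -325.2, 241.8]
tcp_rot: [-0.0, 0.055, 0.998, 0.0]
wrist_force: [0.0, -0.4, -4.5]
width: 64.9
grasp_force: 70.6
bar 0.42722734808921814 12 12
jawLtop 0.7688897848129272 0 0
jawRtop 0.48052188754081726 3 3
[ 353.00994858 -325.23083753  241.77508088]
```

```bash
python3 -m pendant '[[0.3,0,-15,0,50],[0,0,-20,0,50],[0,0,-15,0,50],[0,0,-8,0,50],[0,0,-6,0,50]]'; python3 -m pendant '[[0,0,-6,0,50],[0,0,-5,0,50],[0,0,-5,0,50],[0,0,-4,0,50],[0,0,-3,0,50]]'; python3 -m pendant '[[0,0,-3,0,50],[0,0,-1,0,50],[0,0,-1,0,50],[0,0,0,0,50],[0,0,0,0,50]]'
```

```text
time: 33.25
position: [353.6, -325.5, 178.4]
tcp_rot: [0.0, 0.055, 0.999, -0.0]
wrist_force: [0.1, -0.4, -4.0]
width: 64.8
grasp_force: 70.7
time: 33.88
position: [353.5, -325.4, 155.4]
tcp_rot: [-0.0, 0.055, 0.998, -0.0]
wrist_force: [-0.7, -0.2, -5.1]
width: 64.9
grasp_force: 70.7
time: 34.5
position: [353.6, -325.5, 150.6]
tcp_rot: [0.0, 0.055, 0.998, -0.0]
wrist_force: [0.2, -0.1, -4.8]
width: 65.0
grasp_force: 70.7
```

```bash
python3 -m pendant '[[0,0,-1,0,50],[0,0,-1,0,50],[0,0,-1,0,50],[0,0,0,0,50],[0,0,0,0,50]]'; python3 -m pendant '[[0,0,-1,0,50],[0,0,-0.5,0,50],[0,0,0,0,50],[0,0,0,0,50],[0,0,0,0,50]]'
```

```text
time: 35.12
position: [353.5, -325.5, 147.6]
tcp_rot: [-0.0, 0.055, 0.998, -0.0]
wrist_force: [0.2, 0.8, -4.2]
width: 64.8
grasp_force: 70.7
time: 35.75
position: [353.7, -325.5, 146.7]
tcp_rot: [0.0, 0.055, 0.999, -0.0]
wrist_force: [0.0, 2.8, 4.9]
width: 65.1
grasp_force: 72.0
```

Contact with the slot floor. I'll release, rise straight up and check.

```bash
python3 -m pendant '[[0,0,0.4,0,50],[0,0,0,0,67],[0,0,0,0,72],[0,0,0,0,85],[0,0,0,0,85]]' 20; python3 -m pendant '[[0,0,5,0,85],[0,0,15,0,85],[0,0,30,0,85],[0,0,40,0,85],[0,0,26,0,85]]'; python3 -m pendant '[[0,0,0,0,85],[0,0,0,0,85],[0,0,0,0,85],[0,0,0,0,85],[0,0,0,0,85]]'; python3 -c "
from h import *
im,s=snap('wrist','pics/w7.png');print(s['position'],s['width'])
im=im[:,:,::-1];a=cv2.imread('pics/w2.png')
y0,y1,x0,x1=165,228,215,400
m=cv2.matchTemplate(im[y0-15:y1+15,x0-15:x1+15],a[y0:y1,x0:x1],cv2.TM_CCOEFF_NORMED);print(cv2.minMaxLoc(m))"
```

```text
time: 36.38
position: [353.5, -325.5, 146.5]
tcp_rot: [-0.0, 0.055, 0.998, -0.0]
wrist_force: [0.2, 0.3, -0.1]
width: 84.8
grasp_force: 0.0
time: 37.0
position: [353.7, -325.6, 265.5]
tcp_rot: [0.001, 0.055, 0.998, -0.001]
wrist_force: [0.2, -0.6, -0.5]
width: 85.2
grasp_force: 0.0
time: 37.62
position: [353.5, -325.4, 262.2]
tcp_rot: [-0.0, 0.055, 0.998, 0.0]
wrist_force: [-1.2, -0.1, -0.4]
width: 84.9
grasp_force: 0.0
[ 353.47254006 -325.39068869  262.19744866] 84.85095958483187
(0.008780746720731258, 0.9498145580291748, (0, 5), (17, 16))
```

View pics/w7.png

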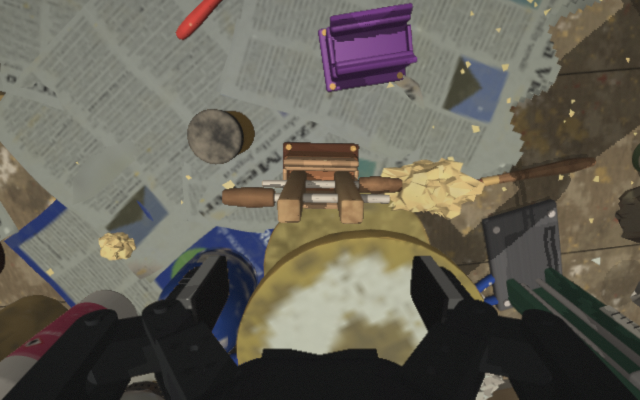

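The clamp stands upright in its slot again, jaw tops at (288,213) and (350,213), matching the first view, and the gripper is clear.

```bash
python3 -c "
from bench import r
print(r.finish_job())"
```

```text
the job is handed in; nothing more can be done
None
```

I hung the clamp on the scale, let it hang still and untouched for about 3 s, lifted it off and stood it back upright in its rest; the job was handed in at about 38 s, but no verdict came back.

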